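# Clamp a lid in the leak tester and hold the test dial at its third position

### The arm

A 7-joint arm with a two-finger parallel gripper is mounted at the origin on a cart in front of the work surface, level with it; the furniture and walls round the work are solid. World frame = base frame: x ahead of the robot, y to its left, z up, the work surface at z = 0. Lengths are in m, angles in rad, forces in N, time in s.
With the tool pointing down it reaches from about 0.4 to 0.85 m from the base axis. Payload 4.5 kg.
Tool frame: the origin (TCP) lies at the very end of the fingers, on their centre line; the grasp point (between the pads) lies 19 mm behind it (r.grip_depth is the z of the grasp point in the tool frame, in m); z points along the fingers, y is the line along which they close (so a half turn about z gives the same grasp; the last joint's range is limited). The gripper opens to 88 mm and grips with 3 to 60 N. Pads are 18 mm wide; open, the fingers measure 123 mm over their backs; the gripper's body (75 mm by 187 mm) begins 45 mm behind the grasp point.
Start: joints at [1.159, 0.689, -0.195, 1.565, 0.157, 0.902, -0.215], TCP at [0.27, -0.564, 0.239] pointing down, gripper open.
Joint ranges: [-3.01, 3.01], [-0.46, 2.08], [-1.47, 1.51], [0.13, 2.56], [-1, 4.14], [0.04, 2.09], [-2.66, 2.66]. Speed limits (rad/s): [2.57, 2.57, 3.14, 3.14, 3.14, 3.14, 3.14].

### API

Orientations are given as a unit quaternion [x, y, z, w].
In Python, from plant import r gives the robot as it stands.
- The arm moves only by the tool steer_hand, called after ">>>" as name([rows], argument=value, ...), one row to a line, values as JSON. Schema: {"type":"object","properties":{"deltas":{"type":"array","items":{"type":"array","items":{"type":"number"},"minItems":7,"maxItems":7},"minItems":1,"maxItems":10},"squeeze":{"type":"number"},"only":{"type":"string"},"quiet":{"type":"boolean"},"lines":{"type":"string"}},"required":["deltas"],"additionalProperties":false}. deltas is a list of rows, 1 to 10 of them, each of 7 numbers: the opening from 0.0 (shut) to 1.0 (fully open), then dx, dy, dz in units of 25 mm, then a rotation vector rx, ry, rz in units of 0.2 rad; each row is the pose to reach, as a shift and turn from the pose commanded when the call began, along the tool's axes at that moment; what a row does not reach only later rows make up. A row lasts 1/10 s, in which the tool goes at most 0.05 m and 0.15 rad, less where a joint would pass 70% of its speed; a pose out of reach is approached as far as the arm can. The fingers move at their own pace and stop on an object; squeeze is the grip in N (left out, the last holds). Time passes only in rows, so rows that do not move let the fingers close. The tool returns the time, the measured TCP pose, the force, the opening and the grip force at its end. only (a regular expression) keeps the lines of the reply that match it, lines (a string "A,B") keeps lines A to B, and quiet returns only ok. Input that does not fit is refused with a message, and nothing moves.
- r.get_state(): the state, without advancing time (a new reading comes with each control period).
- r.snapshot(name): name is "scene" or "top" or "wrist"; returns the picture (400x640x3 uint8, red, green, blue); there is no depth.
- r.camera_params(name): a dict with "fx", "fy", "cx", "cy" (pixels), "rvec" (rotation vector, rad) and "tvec" (3), from world to camera coordinates, as OpenCV has them. Camera axes: x right, y down, z forward; pixel columns grow to the right and rows downward; lengths in m; the calibration is good to about 2 mm. A picture is of the moment at which its call begins: read the wrist's pose just before it. camera_params takes no time and is no camera call; for the wrist camera it gives the pose at the moment of the call.
- r.finish_job(): hands the job in; it is judged then, once.
The state is a dict: "clock": time; "q": joint angles; "qd": joint speeds; "joint_torque": joint torques, N m; "tool_pos": TCP position; "eef_rot": TCP orientation; "contact_force": force on the tool from outside, world axes, zero at the start; "moment": the same for the moment, N m; "opening": opening from 0.0 (shut) to 1.0 (fully open); "finger_force": force on a finger pad.
Only numpy, scipy, OpenCV 4.12 (cv2) and the standard library are available. Lean on these libraries where they do the work, as an engineer would, in place of code of your own. Each camera call takes 0.05 s, during which the arm holds its last target. There are 200 camera calls.

### The job

Leak-test the moulded lid that lies in the blue bench tester: swing the red-handled clamp arm down over the lid until its cross pin snaps into the spring catch at the front. Only then turn the black spring-return dial clockwise past its first two clicks to the third position, pointer at the green mark (never on to the red one), and finish while still holding it there in the fingers, because it springs back when let go. Leave the lid in its nest and the other things on the bench where they are.

Things in the scene. Friction and masses are not known exactly. Their poses are not given: they have to be found in the camera images.
- leak_tester: blue sheet-metal bench tester, 200 (its x) x 300 (its y) x 60 mm high, fixed to the table; origin at the table under its centre, x points away from its operator, y to its left, z up. Seen from the front: lid nest with the clamp on the left (centre 65 mm left of the origin), dial on the right with a gauge behind it (gauge top at z = 112 mm)
- clamp_arm (a joint): angle of the clamp arm, rad: 0 = level, closed; grows as it opens (front end rises up and back); starts half to nearly upright. Friction hinge (0.2 N m): stays where it is left. From 0.1 down to 0.03 rad the pin pushes the sprung fork of the catch aside (about 5 N down on the handle), then the fork snaps over it and locks it, with play up to 0.014 rad; press fully home to 0
- clamp_grip (a point): middle of the arm's red plastic handle, 215 mm from the hinge axis; the handle is 56 mm long (along the arm), 24 mm wide (along the hinge axis, so the fingers can pinch its two sides and it turns between them), 14 mm thick. Closed it lies level at z = 88 mm, 130 mm in front of and 65 mm left of the tester's origin, in front of the case
- clamp_hinge (a point): middle of the clamp arm's hinge axis at the back of the tester, z = 88 mm; the axis is level, along the tester's y. The steel arm is 16 mm wide, 6 mm thick; its cross pin is 165 mm from the hinge, a rubber pad 85 mm from the hinge presses the lid
- test_dial (a joint): angle of the test dial, rad: 0 = rest; grows clockwise seen from above. Clicks: 0.42 first position (small white mark), 0.84 second (small white), 1.26 third (big green), 1.68 fourth (big red: vents, not wanted); stop 1.74. Springs back to 0 from everywhere when let go: 0.12 N m at 0, 0.2 N m at 1.26, up to 0.07 N m more while climbing the lobe between two positions
- dial_grip: the dial's black upright grip bar, 46 mm long (its x, with a white pointer line on the +x end), 14 mm thick (its y), 30 mm high; origin at the bar's centre on the vertical dial axis, z = 85 mm (bar from z = 70 to 100 mm; below it a round skirt of 48 mm diameter on the case top). Turns with the dial; at rest its x points 0.63 rad to the left of the tester's x
- moulded_lid: cream moulded lid under test, 112 mm diameter, 12 mm high, lying loose on a seal mat in a 7 mm high ring nest on the tester; origin at its underside centre, z = 62 mm
- shell_dish: cream zig-zag half-shell dish, 118 mm wide, 60 mm high, to the right; bystander
- tape_roll: kraft tape roll lying flat, 111 mm diameter, 28 mm high, to the right; bystander
- carton: small kraft carton 34 x 46 x 56 mm, at the left edge of the table; bystander
- stopper: tan moulded bear-shaped stopper, 59 mm high, at the left edge of the table; bystander
- marker_pink: pink felt marker, 128 mm long, lying in front of the tester; bystander
- marker_black: black-capped felt marker, 128 mm long, lying in front of the tester; bystander

How it is judged:
On the way, in this order (a step that is already met when the one before it is completed fails the run):
1. the clamp arm is down over the lid, snapped into its catch, while the dial is still at rest (value of joint clamp_arm below 0.02 rad and value of joint test_dial below 0.15 rad), for 0.3 s.
2. the dial is turned past its first two clicks to the third position and held there in the fingers (value of joint test_dial between 1.1 and 1.42 rad and contact force between the fingers and dial_grip above 1 N), for 0.5 s.
At the end, for the whole second after the job is handed in: The dial stands in its third position (1.26 rad, between 1.10 and 1.42 rad), held by the fingers against its spring (more than 1 N on the grip bar); the clamp arm is closed in its catch (under 0.02 rad); the lid lies in its nest (within 6 mm sideways, 3 mm up) (all of step 2 and value of joint clamp_arm below 0.02 rad and z of moulded_lid in the frame of leak_tester below 0.065 m and y of moulded_lid in the frame of leak_tester between 0.059 and 0.071 m and x of moulded_lid in the frame of leak_tester between -0.006 and 0.006 m); the arm keeps its last pose, push and grip.
It fails at once if the dial is turned up while the clamp is not closed in its catch (value of joint test_dial above 0.3 rad and value of joint clamp_arm above 0.05 rad).
It fails at once if the dial is turned on to the fourth, red position (value of joint test_dial above 1.58 rad).
It fails at once if the lid leaves its nest (z of moulded_lid in the frame of leak_tester above 0.07 m).
It fails at once if one of the other things on the bench is pushed more than 30 mm from its place (distance of any of shell_dish, tape_roll, carton, stopper, marker_pink, marker_black from where it was at the start of the episode above 0.03 m).
It also fails if it takes over 48 s, if anything falls off the work surface, if the arm or the gripper's body presses on something with over 40 N, if the wrist force passes 120 N, or if a joint passes its speed limit or range.

## Working session

There is one attempt and no reset: what is moved stays moved. The work goes in short steps, Python scripts to look and compute and a tool call to move; the robot and the scene stay as the last step left them, time stands still between calls to the robot, and variables do not carry over. Pictures are saved under pics/ and viewed, at most 10 in all, crops included, and the job is handed in when it is done.

```bash
ls; mkdir -p pics; python3 - <<'E'
from plant import r
import cv2
for n in("scene","top"):
    cv2.imwrite(f"pics/{n}0.png",r.snapshot(n)[:,:,::-1]); p=r.camera_params(n); print(n,p)
s=r.get_state();print(s["clock"],s["tool_pos"],s["eef_rot"],s["opening"],r.grip_depth)
E
```

```text
pics
plant.py
scene {'fx': 444.91572160586946, 'fy': 444.91572160586946, 'cx': 318.1133328782143, 'cy': 204.46530378179057, 'rvec': array([ 1.28029852, -2.31066589,  0.8716233 ]), 'tvec': array([0.25300565, 0.40719575, 1.03943166])}
top {'fx': 398.28972901479494, 'fy': 398.28972901479494, 'cx': 318.78697656435196, 'cy': 197.61841358151588, 'rvec': array([ 2.1626596 , -2.2055223 ,  0.08180393]), 'tvec': array([-0.02189164,  0.53303531,  0.93330723])}
0.1 [ 0.26922302 -0.56340318  0.23800482] [ 9.75247529e-01  2.21114371e-01 -2.26097485e-04 -8.00845017e-04] 0.9989885752036528 -0.0187
```

View pics/scene0.png

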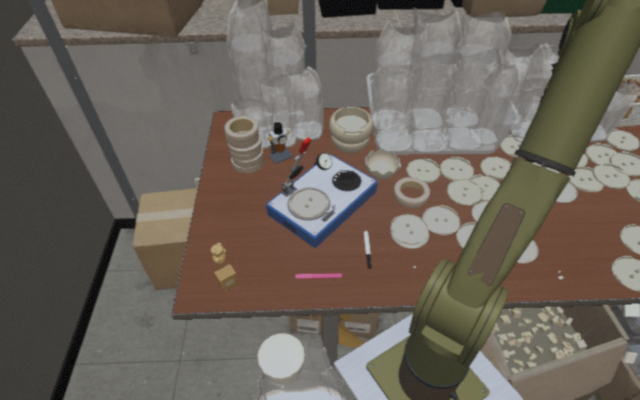

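View pics/top0.png

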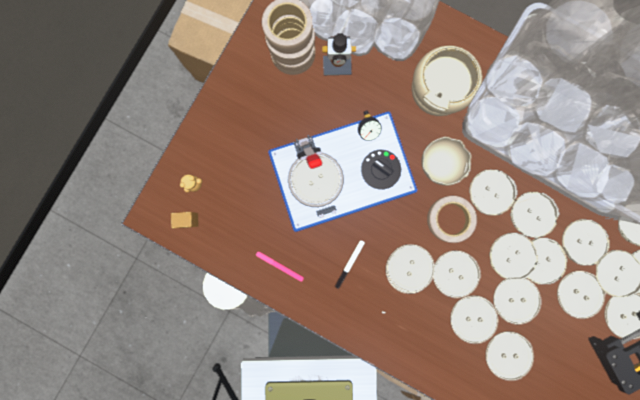

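The scene view shows the tester around px (323,198) with the arm nearly upright, its red handle near (305,148). In the top view the tester's corners are about (270,152), (390,114), (415,190) and (295,230). The lid is at (316,179), the dial at (381,168) and the red handle at (314,161). The markers lie in front of it.

```bash
cat > h.py <<'E'
import numpy as np,cv2
from plant import r
from scipy.spatial.transform import Rotation as R
def cam(n):
    p=r.camera_params(n);M=cv2.Rodrigues(p["rvec"])[0];return p,M,-M.T@p["tvec"]
def ray(c,uv):
    p,M,o=c;d=M.T@np.array([(uv[0]-p["cx"])/p["fx"],(uv[1]-p["cy"])/p["fy"],1]);return o,d/np.linalg.norm(d)
def plane(c,uv,z):
    o,d=ray(c,uv);return o+d*(z-o[2])/d[2]
def tri(rs):
    A=sum(np.eye(3)-np.outer(d,d) for o,d in rs);b=sum((np.eye(3)-np.outer(d,d))@o for o,d in rs)
    x=np.linalg.solve(A,b);return x,[round(float(np.linalg.norm((np.eye(3)-np.outer(d,d))@(x-o))),4) for o,d in rs]
def proj(c,X):
    p,M,o=c;y=M@(np.array(X)-o);return np.array([p["fx"]*y[0]/y[2]+p["cx"],p["fy"]*y[1]/y[2]+p["cy"]])
def blobs(mask,amin=8):
    n,l,s,ce=cv2.connectedComponentsWithStats(mask.astype(np.uint8));return [(ce[i].round(2),s[i].tolist(),l==i) for i in range(1,n) if s[i,4]>=amin]
def hsv(im): return cv2.cvtColor(im,cv2.COLOR_RGB2HSV).astype(int)
E
python3 - <<'E'
from h import *
rr=[]
for n,box in(("scene",(255,110,390,250)),("top",(255,90,425,240))):
    im=cv2.imread(f"pics/{n}0.png")[:,:,::-1].copy();H=hsv(im);c=cam(n)
    x0,y0,x1,y1=box;roi=np.zeros(im.shape[:2],bool);roi[y0:y1,x0:x1]=1
    h,s,v=H[...,0],H[...,1],H[...,2]
    red=roi&((h<5)|(h>174))&(s>190)&(v>120)
    for b in blobs(red,5):print(n,"red",b[0],b[1])
    bl=roi&(h>100)&(h<125)&(s>120)
    B=[b for b in blobs(bl,20)];print([(b[0],b[1]) for b in B])
    pts=np.argwhere(bl)[:,::-1].astype(np.float32)
    print(cv2.boxPoints(cv2.minAreaRect(pts)).round(1).tolist())
    rect=cv2.boxPoints(cv2.minAreaRect(pts))
    if n=="top":
        for z in(0,.06):print(z,[plane(c,p,z).round(4).tolist() for p in rect])
    print("cam",c[2], "axes",c[1].round(2).tolist())
    cv2.imwrite(f"pics/{n}crop.png",cv2.resize(im[y0:y1,x0:x1],None,fx=4,fy=4,interpolation=cv2.INTER_CUBIC)[:,:,::-1])
E
```

```text
scene red [306.27 141.  ] [303, 139, 7, 5, 22]
[(array([317.71, 220.37]), [267, 181, 110, 66, 772])]
[[266.3999938964844, 204.10000610351562], [376.0, 181.0], [386.5, 230.89999389648438], [276.8999938964844, 254.0]]
cam [-0.20474532  0.4076496   1.04982836] axes [[-0.53, -0.85, -0.01], [-0.63, 0.4, -0.67], [0.57, -0.34, -0.75]]
top red [314.61 162.49] [309, 158, 12, 10, 77]
[(array([342.14, 185.2 ]), [269, 112, 148, 119, 605]), (array([337.32, 128.47]), [313, 121, 48, 16, 85])]
[[267.3999938964844, 150.5], [390.29998779296875, 109.9000015258789], [417.0, 191.10000610351562], [294.1000061035156, 231.60000610351562]]
0 [[0.653, 0.0919, 0.0], [0.7487, -0.2141, 0.0], [0.5453, -0.2728, 0.0], [0.4525, 0.0291, 0.0]]
0.06 [[0.6412, 0.0844, 0.06], [0.731, -0.2028, 0.06], [0.5402, -0.2579, 0.06], [0.4531, 0.0254, 0.06]]
cam [ 0.46213276 -0.03075044  0.97013195] axes [[-0.02, -1.0, 0.0], [-1.0, 0.02, -0.07], [0.07, -0.0, -1.0]]
```

View pics/topcrop.png

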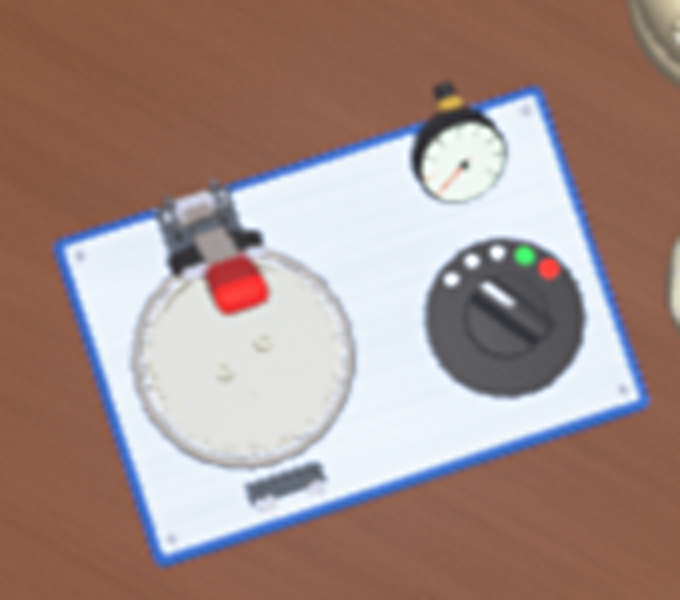

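View pics/scenecrop.png

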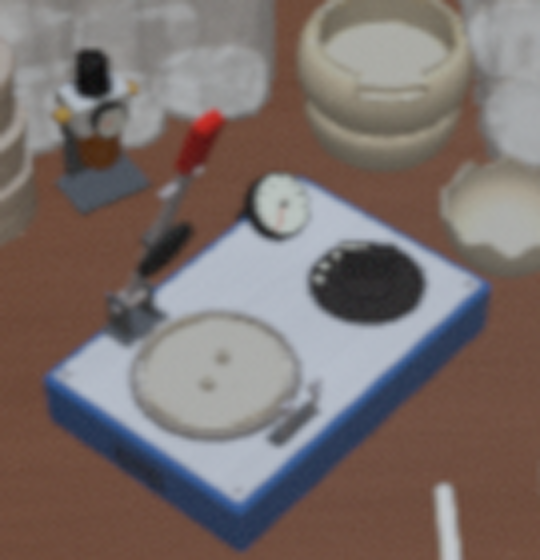

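The top crop shows the case's blue border, the catch at front (285,485), the dial skirt at (505,318) and the bar with its pointer up-left. The red handle is at (238,284). The scene crop shows the arm near upright, with the handle running from (188,168) to (215,117). Next I'll triangulate these.

```bash
python3 - <<'E'
from h import *
S,T=cam("scene"),cam("top")
s=lambda u,v:ray(S,(255+u/4-.4,110+v/4-.4)); t=lambda u,v:ray(T,(255+u/4-.4,90+v/4-.4))
for n,a,b in[("corner BR",(490,287),(648,400)),("corner FL",(242,512),(162,563)),("corner BL",(45,380),(60,243)),("handle",(201,142),(238,284)),("dial skirt",(367,282),(505,318)),("lid",(216,373),(243,358)),("gauge",(280,204),(462,161))]:
    print(n,*tri([s(*a),t(*b)]))
O=np.array([.5914,-.0877,0]);ya=.3035
E=np.array([[np.cos(ya),-np.sin(ya),0],[np.sin(ya),np.cos(ya),0],[0,0,1]])
for n,(o,d) in[("scene",s(201,142)),("scene tip",s(217,117)),("scene bot",s(187,170)),("top",t(238,284)),("topnear",t(232,262)),("topfar",t(243,306))]:
    o=E.T@(o-O);d=E.T@d;p=o+d*(.065-o[1])/d[1] if abs(d[1])>.05 else o
    print(n,p.round(4),"angle",np.arctan2(p[2]-.088,.085-p[0]),"rad",np.hypot(p[2]-.088,.085-p[0]))
for th in(1.0,1.1,1.2,1.3,1.4):
    P=O+E@np.array([.085-.215*np.cos(th),.065,.088+.215*np.sin(th)]);print(th,P.round(4),(proj(S,P)-[255,110])*4,(proj(T,P)-[255,90])*4)
print("grip closed",O+E@[-.13,.065,.088])
for a in [(0,65,74),(-.0,-65,70)]:print(a,(proj(T,O+E@(np.array(a)/1000))-[255,90])*4)
# bar white pointer
print("ptr ends",[plane(T,(255+u/4,90+v/4),.1).round(4).tolist() for u,v in[(484,285),(513,304)]],plane(T,(255+505/4-.4,90+318/4-.4),.07))
E
```

```text
corner BR [ 0.54466221 -0.25912182  0.05022927] [0.0004, 0.0004]
corner FL [0.45611531 0.0239206  0.05447961] [0.0006, 0.0006]
corner BL [0.64419007 0.08181602 0.05034026] [0.0017, 0.0017]
handle [ 0.57812292 -0.02439657  0.28371907] [0.0008, 0.0008]
dial skirt [ 0.59322593 -0.1756057   0.05970031] [0.0011, 0.0011]
lid [ 0.5724063  -0.02472583  0.06246022] [0.0006, 0.0006]
gauge [ 0.67850802 -0.1492985   0.08911985] [0.0014, 0.0014]
scene [0.0067 0.065  0.284 ] angle 1.190613211785577 rad 0.21104601097875525
scene tip [-0.0085  0.065   0.3132] angle 1.177352850945887 rad 0.2438605081882365
scene bot [0.0209 0.065  0.2515] angle 1.1972793140708804 rad 0.17563588202818298
top [-0.1063  0.093   0.9701] angle 1.3571996602265828 rad 0.9026447011159681
topnear [-0.1063  0.093   0.9701] angle 1.3571996602265828 rad 0.9026447011159681
topfar [-0.1063  0.093   0.9701] angle 1.3571996602265828 rad 0.9026447011159681
1.0 [ 0.5422 -0.035   0.2689] [243.32080565 182.58156568] [260.80105536 366.86011631]
1.1 [ 0.56   -0.0294  0.2796] [221.50370665 157.95688073] [247.33008449 323.83547834]
1.2 [ 0.5787 -0.0236  0.2884] [198.69384664 134.96823967] [232.83698651 278.26576445]
1.3 [ 0.5982 -0.0175  0.2952] [175.2320301  113.94459583] [217.56366046 230.93316998]
1.4 [ 0.6182 -0.0112  0.2999] [151.46687805  95.17242267] [201.78576877 182.70734058]
grip closed [ 0.44791544 -0.06452281  0.088     ]
(0, 65, 74) [242.0078038  354.09282183]
(-0.0, -65, 70) [458.1959915  283.04454114]
ptr ends [[0.6045, -0.16, 0.1], [0.5936, -0.1756, 0.1]] [ 0.59114646 -0.17491553  0.07      ]
```

```bash
cat >> h.py <<'E'
def go(pos,yaw):
    s=r.get_state();A=R.from_quat(s["eef_rot"]);t=A.inv().apply(np.array(pos)-s["tool_pos"])
    B=R.from_euler("z",yaw)*R.from_euler("x",np.pi);print("tool yaw",A.as_matrix()[:2,0],"shift",t.round(4),"rv",(A.inv()*B).as_rotvec().round(4),"q",np.round(s["q"],2),"t",s["clock"],"F",np.round(s["contact_force"],1),"op",round(s["opening"],3),round(float(np.max(s["finger_force"])),1))
E
python3 -c "
from h import *
go([.577,-.024,.37],.3035)"
```

```text
tool yaw [0.90221677 0.43128285] shift [ 0.5103 -0.3541 -0.1315] rv [-0.0017  0.0002  0.1424] q [ 1.16  0.69 -0.19  1.57  0.16  0.9  -0.22] t 0.1 F [-0.1  0.3  0.4] op 0.999 0.0
```
Rows: pose interpolation limited at 0.05 m/row. Just give rows; up first.

Careful with the scale: shifts go in units of 25 mm and turns go in units of 0.2 rad. That gives: -0.05 m is -2, 0.34 m is 13.6, 0.14 rad is 0.7.

>>> steer_hand([
  [1,0,0,-2,0,0,0],
  [1,1.2,-0.8,-3.4,0,0,0],
  [1,2.6,-1.8,-4.4,0,0,0.15],
  [1,4,-2.8,-5.2,0,0,0.3],
  [1,5.6,-3.88,-5.2,0,0,0.4],
  [1,7.2,-5,-5.2,0,0,0.5],
  [1,8.8,-6.12,-5.2,0,0,0.6],
  [1,10.4,-7.2,-5.2,0,0,0.7],
  [1,12,-8.32,-5.2,0,0,0.7],
  [1,13.6,-9.44,-5.2,0,0,0.7],
])

```text
clock: 1.1
tool_pos: [0.4749, -0.2026, 0.3685]
eef_rot: [0.988, 0.152, -0.0, -0.0]
contact_force: [1.2, -0.5, -0.1]
opening: 0.999
finger_force: 0.0
```

```bash
python3 -c "
from h import *
go([.577,-.024,.37],.3035)"
```

```text
tool yaw [0.95367726 0.30083117] shift [ 0.1511 -0.1396 -0.0015] rv [-0.0001  0.0005  0.0021] q [ 0.47  0.4  -0.24  1.69  0.1   1.06 -1.06] t 1.1 F [ 1.2 -0.5 -0.1] op 0.999 0.0
```

Scaled: 0.146 m is 5.84, 0.141 m is 5.64.

>>> steer_hand([
  [1,1.48,-1.32,0,0,0,0],
  [1,2.96,-2.64,0,0,0,0],
  [1,4.4,-4,0,0,0,0],
  [1,5.64,-5.24,0,0,0,0],
  [1,5.84,-5.52,0,0,0,0],
  [1,5.84,-5.52,0,0,0,0],
])

```text
clock: 1.7
tool_pos: [0.5722, -0.0268, 0.3681]
eef_rot: [0.988, 0.154, -0.001, -0.0]
contact_force: [-0.2, -1.6, 0.5]
opening: 1.0
finger_force: 0.0
```

```bash
python3 -c "
from h import *
go([.577,-.024,.37],.3035)
im=r.snapshot('wrist');c=cam('wrist');cv2.imwrite('pics/w1.png',im[:,:,::-1]);np.save('w1.npy',np.array([*c[2]]))
print(c[2],c[1].round(3).tolist(),c[0]['fx'])
print('pred handle',proj(c,[.577,-.024,.286]),'dial',proj(c,[.592,-.175,.1]))"
```

```text
tool yaw [0.9523753  0.30492689] shift [ 0.0054 -0.0012 -0.0019] rv [-0.001   0.0009  0.0064] q [ 0.12  0.49 -0.25  1.53  0.13  1.13 -1.42] t 1.7 F [-0.2 -1.6  0.5] op 1.0 0.0
[ 0.64659779 -0.00611831  0.51542001] [[0.302, -0.953, 0.0], [-0.909, -0.288, 0.301], [-0.287, -0.091, -0.954]] 275.9153880762908
pred handle [316.8283083  199.40800517] dial [414.71987618 182.82897992]
```

View pics/w1.png

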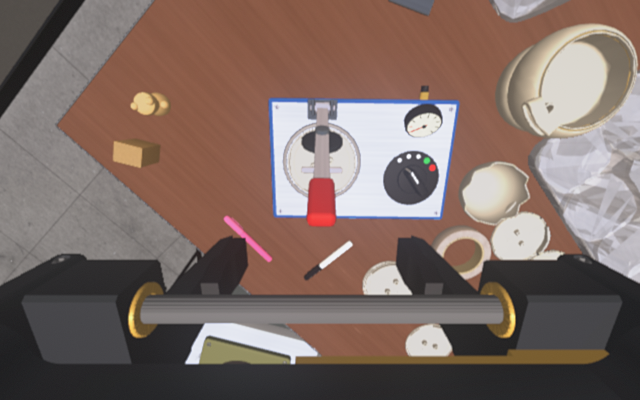

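The wrist view shows the handle at about (321,200), between the fingers, and the dial skirt centre at about (411,178) with its pointer up-left. The case corners are roughly (270,98), (459,101), (442,217) and (274,217). I'll check the tester frame from this view.

```bash
python3 - <<'E'
from h import *
c=cam("wrist");im=cv2.imread("pics/w1.png")[:,:,::-1].copy();H=hsv(im);h,s,v=H[...,0],H[...,1],H[...,2]
roi=np.zeros(h.shape,bool);roi[85:235,255:475]=1
bl=roi&(h>100)&(h<125)&(s>110)
hull=cv2.convexHull(np.argwhere(bl)[:,::-1].astype(np.int32))
q=cv2.approxPolyN(hull,4)[0] if hasattr(cv2,"approxPolyN") else hull
P=np.array([plane(c,p,.06)[:2] for p in q.astype(float)]);print(q.tolist(),P.round(4).tolist(),"centre",P.mean(0),[np.linalg.norm(P[i]-P[i-1]).round(4) for i in range(4)],[np.arctan2(*(P[i]-P[i-1])[::-1]).round(3) for i in range(4)])
red=((h<6)|(h>174))&(s>150)&(v>90)&roi
b=max(blobs(red),key=lambda b:b[1][4]);print("red",b[0],b[1], plane(c,b[0],.29))
dk=roi&(v<95)&(s<90);dk[:, :370]=0;dk[:148]=0
b=max(blobs(dk),key=lambda b:b[1][4]);cn=max(cv2.findContours(b[2].astype(np.uint8),0,1)[0],key=len);e=cv2.fitEllipse(cv2.convexHull(cn));print("skirt",e,plane(c,e[0],.066))
E
```

```text
[[441, 219], [273, 216], [268, 98], [459, 100]] [[0.5401, -0.2618], [0.4559, 0.0229], [0.6428, 0.0795], [0.7296, -0.2041]] centre [ 0.5920842  -0.09087474] [np.float64(0.1981), np.float64(0.297), np.float64(0.1953), np.float64(0.2965)] [np.float64(-2.846), np.float64(1.858), np.float64(0.294), np.float64(-1.274)]
red [320.93 203.27] [307, 179, 29, 48, 1201] [ 0.57595581 -0.02808406  0.29      ]
skirt ((410.666748046875, 177.3549346923828), (49.740055084228516, 55.04905319213867), 56.418373107910156) [ 0.59414097 -0.17865208  0.066     ]
```

```bash
python3 -c "
from h import *
go([.5765,-.0272,.268],.298)"
```

```text
tool yaw [0.95344348 0.30156717] shift [ 0.0054 -0.0006  0.1002] rv [0.0005 0.0017 0.0083] q [ 0.12  0.49 -0.25  1.54  0.13  1.13 -1.42] t 1.75 F [ 0.1 -0.5  0.1] op 1.002 0.0
```

>>> steer_hand([
  [1,0.12,0,1.6,0,0,0],
  [1,0.16,0.04,3.2,0,0,0],
  [1,0.16,0.04,4,0,0,0],
  [1,0.16,0.04,4,0,0,0],
  [0,0.16,0.04,4,0,0,0],
  [0,0.16,0.04,4,0,0,0],
  [0,0.16,0.04,4,0,0,0],
  [0,0.16,0.04,4,0,0,0],
  [0,0.16,0.04,4,0,0,0],
], squeeze=25)

```text
clock: 2.65
tool_pos: [0.5766, -0.0286, 0.2694]
eef_rot: [0.988, 0.152, 0.001, 0.0]
contact_force: [-0.7, -0.1, 0.0]
opening: 0.573
finger_force: 0.0
```

```bash
python3 -c "
from h import *
go([.5765,-.0272,.268],.298)
im=r.snapshot('wrist');cv2.imwrite('pics/w2.png',im[:,:,::-1])"
```

```text
tool yaw [0.9535721  0.30116297] shift [ 0.0003 -0.0013  0.0014] rv [ 0.0005 -0.0011  0.0079] q [ 0.11  0.59 -0.24  1.68  0.17  0.89 -1.46] t 2.65 F [-0.7 -0.1  0. ] op 0.573 0.0
```

View pics/w2.png

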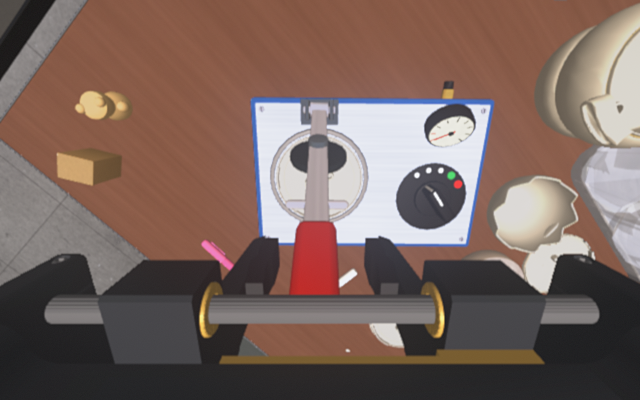

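The handle sits between the still-closing fingers, nearly centred: handle at about 316, fingers' middle at about 322. I'll keep closing.

>>> steer_hand([
  [0,0,0,0,0,0,0],
  [0,0,0,0,0,0,0],
  [0,0,0,0,0,0,0],
  [0,0,0,0,0,0,0],
  [0,0,0,0,0,0,0],
  [0,0,0,0,0,0,0],
], squeeze=25)

```text
clock: 3.3
tool_pos: [0.5754, -0.0255, 0.2687]
eef_rot: [0.988, 0.153, -0.001, -0.002]
contact_force: [-2.8, 5.4, 1.7]
opening: 0.272
finger_force: 25.0
```

```bash
python3 - <<'E'
from h import *
go([.5765,-.0272,.268],.298)
th0=1.19
for th in np.arange(1.19,-.01,-.1):print(round(th,2),"dx",round(-.215*(np.cos(th)-np.cos(th0)),4),"dz",round(-.215*(np.sin(th)-np.sin(th0)),4))
E
```

```text
tool yaw [0.9529114  0.30324801] shift [0.0006 0.0019 0.0007] rv [-0.0039  0.0007  0.0101] q [ 0.11  0.59 -0.24  1.68  0.17  0.89 -1.46] t 3.3 F [-2.8  5.4  1.7] op 0.272 25.0
1.19 dx -0.0 dz -0.0
1.09 dx -0.0195 dz 0.009
0.99 dx -0.0381 dz 0.0199
0.89 dx -0.0554 dz 0.0325
0.79 dx -0.0714 dz 0.0469
0.69 dx -0.0859 dz 0.0627
0.59 dx -0.0987 dz 0.08
0.49 dx -0.1098 dz 0.0984
0.39 dx -0.1189 dz 0.1179
0.29 dx -0.1261 dz 0.1381
0.19 dx -0.1312 dz 0.159
0.09 dx -0.1342 dz 0.1803
```

Scaled: -0.003 m is -0.12, -0.086 m is -3.44.

>>> steer_hand([
  [0,-0.4,-0.08,0.18,0,0,0],
  [0,-0.78,-0.12,0.36,0,0,0],
  [0,-1.16,-0.12,0.58,0,0,0],
  [0,-1.52,-0.12,0.8,0,0,0],
  [0,-1.88,-0.12,1.04,0,0,0],
  [0,-2.22,-0.12,1.3,0,0,0],
  [0,-2.54,-0.12,1.58,0,0,0],
  [0,-2.86,-0.12,1.88,0,0,0],
  [0,-3.16,-0.12,2.18,0,0,0],
  [0,-3.44,-0.12,2.5,0,0,0],
])

```text
clock: 4.3
tool_pos: [0.4942, -0.0504, 0.206]
eef_rot: [0.988, 0.153, 0.001, -0.001]
contact_force: [2.5, 3.3, -0.5]
opening: 0.267
finger_force: 25.0
```

```bash
python3 - <<'E'
from h import *
go([.448,-.066,.069],.298)
E
```

```text
tool yaw [0.95326729 0.30211384] shift [-0.0491  0.0011  0.1369] rv [-0.0009 -0.0029  0.0089] q [ 0.15  0.58 -0.22  1.98  0.21  0.6  -1.48] t 4.3 F [ 2.5  3.3 -0.5] op 0.267 25.0
```

Scaled: 0.0963 m is 3.852, -0.0453 m is -1.812.

>>> steer_hand([
  [0,-0.26,-0.04,0.34,0,0,0],
  [0,-0.512,-0.04,0.692,0,0,0],
  [0,-0.74,-0.04,1.06,0,0,0],
  [0,-0.96,-0.04,1.428,0,0,0],
  [0,-1.148,-0.04,1.82,0,0,0],
  [0,-1.32,-0.04,2.2,0,0,0],
  [0,-1.48,-0.04,2.6,0,0,0],
  [0,-1.608,-0.04,3.02,0,0,0],
  [0,-1.72,-0.04,3.44,0,0,0],
  [0,-1.812,-0.04,3.852,0,0,0],
], squeeze=40)

```text
clock: 5.3
tool_pos: [0.451, -0.0636, 0.1096]
eef_rot: [0.988, 0.153, 0.001, -0.0]
contact_force: [1.1, 2.8, 1.2]
opening: 0.267
finger_force: 40.0
```

```bash
python3 - <<'E'
from h import *
go([.448,-.066,.069],.298)
E
```

```text
tool yaw [0.95333433 0.30190201] shift [-0.0037  0.0014  0.0406] rv [-0.0002 -0.003   0.0087] q [ 0.11  0.72 -0.12  2.18  0.3   0.25 -1.53] t 5.3 F [1.1 2.8 1.2] op 0.267 40.0
```

>>> steer_hand([
  [0,-0.08,0,0.44,0,0,0],
  [0,-0.12,0,0.84,0,0,0],
  [0,-0.14,0,1.16,0,0,0],
  [0,-0.16,0,1.44,0,0,0],
  [0,-0.16,0,1.72,0,0,0],
  [0,-0.16,0,1.84,0,0,0],
  [0,-0.16,0,1.92,0,0,0],
  [0,-0.16,0,1.92,0,0,0],
], squeeze=50)

```text
clock: 6.1
tool_pos: [0.4473, -0.0649, 0.0656]
eef_rot: [0.988, 0.153, 0.003, 0.001]
contact_force: [-2.4, 5.7, 52.3]
opening: 0.257
finger_force: 50.0
```

```bash
python3 - <<'E'
from h import *
go([.448,-.066,.069],.298)
E
```

```text
tool yaw [0.95309429 0.30262607] shift [ 0.0004  0.0013 -0.0034] rv [ 0.0019 -0.0054  0.0094] q [ 0.07  0.81 -0.05  2.22  0.33  0.12 -1.55] t 6.1 F [-2.4  5.7 52.3] op 0.257 50.0
```

>>> steer_hand([
  [0,0,0,-0.16,0,0,0],
  [0,0,0,-0.24,0,0,0],
  [0,0,0,-0.24,0,0,0],
], squeeze=30)

```text
clock: 6.4
tool_pos: [0.4472, -0.0648, 0.0678]
eef_rot: [0.988, 0.153, 0.001, -0.0]
contact_force: [2.7, 4.9, 0.6]
opening: 0.261
finger_force: 30.0
```

>>> steer_hand([
  [0,0,0,-0.08,0,0,0],
  [0,0,0,-0.08,0,0,0],
], squeeze=30)

```text
clock: 6.6
tool_pos: [0.4471, -0.0648, 0.0689]
eef_rot: [0.988, 0.153, 0.001, -0.001]
contact_force: [3.9, 3.5, -8.5]
opening: 0.259
finger_force: 30.0
```

Pulling up meets 8.5 N of resistance, so the catch has locked. I'll press home once more, release, rise and look.

Scaled: -0.09 m is -3.6, -0.05 m is -2.

>>> steer_hand([
  [0,0,0,0.2,0,0,0],
  [0,0,0,0.28,0,0,0],
  [0,0,0,0.28,0,0,0],
  [0,0,0,0.16,0,0,0],
  [0.6,0,0,0.12,0,0,0],
  [0.6,0,0,0.08,0,0,0],
  [0.6,0,0,0.08,0,0,0],
  [0.6,0,0,-0.4,0,0,0],
  [0.6,0,0,-2,0,0,0],
  [0.6,0,0,-3.6,0,0,0],
], squeeze=30)

```text
clock: 7.6
tool_pos: [0.4444, -0.0661, 0.1599]
eef_rot: [0.988, 0.152, -0.002, -0.0]
contact_force: [0.8, -1.2, 0.2]
opening: 0.6
finger_force: 0.0
```

>>> steer_hand([
  [1,1.2,1.2,-0.8,0,0,0],
  [1,2.4,2.4,-1.6,0,0,0],
  [1,3.6,3.6,-2.4,0,0,0],
  [1,3.6,3.6,-2.4,0,0,0],
  [1,3.6,3.6,-2.4,0,0,0],
])

```text
clock: 8.1
tool_pos: [0.5584, -0.1252, 0.2192]
eef_rot: [0.988, 0.151, -0.001, 0.0]
contact_force: [-0.5, 0.4, 0.6]
opening: 0.997
finger_force: 0.0
```

```bash
python3 - <<'E'
from h import *
go([.592,-.178,.2],.927)
c=cam("wrist");im=r.snapshot('wrist');cv2.imwrite('pics/w3.png',im[:,:,::-1]);t=r.snapshot('top')
np.savez('w3.npz',M=c[1],o=c[2])
cv2.imwrite('pics/w3t.png',np.vstack([cv2.resize(im[:,100:600],(600,380)),cv2.resize(t[90:240,255:425],(238,210),interpolation=2).repeat(1,0) if 0 else cv2.copyMakeBorder(cv2.resize(t[90:240,255:425],(238,210),interpolation=2),0,0,0,362,0)])[:,:,::-1])
E
```

```text
tool yaw [0.9541757  0.29924249] shift [0.0163 0.0604 0.0192] rv [-6.000e-04  1.500e-03 -6.231e-01] q [ 0.3   0.65 -0.27  1.75  0.23  0.78 -1.35] t 8.1 F [-0.5  0.4  0.6] op 0.997 0.0
```

View pics/w3.png

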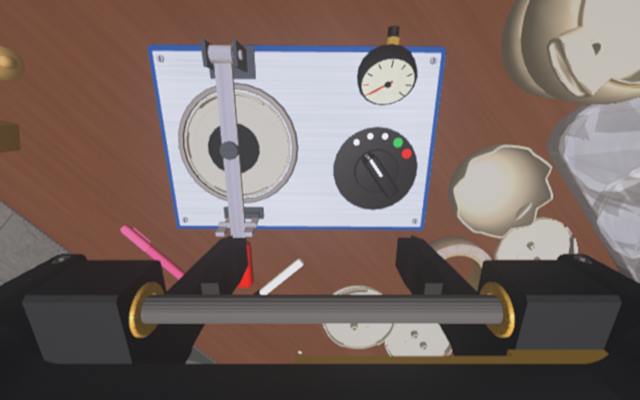

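The clamp arm lies level over the lid with its pin in the catch at about (237,222). The dial disc is centred near (375,168), and its pointer is at rest, pointing up-left with the white line from (365,155) to (381,176). I'll measure the dial centre from this view and the earlier one.

```bash
python3 - <<'E'
from h import *
c=cam("wrist");im=cv2.imread("pics/w3.png")[:,:,::-1].copy();H=hsv(im);h,s,v=H[...,0],H[...,1],H[...,2]
roi=np.zeros(h.shape,bool);roi[118:216,325:425]=1
b=max(blobs(roi&(v<110)),key=lambda b:b[1][4]);cn=max(cv2.findContours(b[2].astype(np.uint8),0,1)[0],key=len);e=cv2.fitEllipse(cv2.convexHull(cn));print("disc",e,plane(c,e[0],.061))
w=roi&(v>150)&(s<60);w[:148]=0;w[185:]=0;w[:,:355]=0;w[:,390:]=0
for b in blobs(w,6):
    p=np.argwhere(b[2])[:,::-1].astype(np.float32);vx,vy,x,y=cv2.fitLine(p,2,0,.01,.01).ravel();t=(p-[x,y])@[vx,vy]
    A,B=[plane(c,np.array([x,y])+k*np.array([vx,vy]),.1) for k in(t.min(),t.max())];print("ptr",b[0],b[1],A,B,np.arctan2(*(A-B)[1::-1]))
blu=(h>100)&(h<125)&(s>110);blu[:35]=0;blu[240:]=0;blu[:,:140]=0;blu[:,455:]=0
q=cv2.approxPolyN(cv2.convexHull(np.argwhere(blu)[:,::-1].astype(np.int32)),4)[0]
P=np.array([plane(c,p,.06)[:2] for p in q.astype(float)]);print(q.tolist(),"centre",P.mean(0),[np.linalg.norm(P[i]-P[i-1]).round(4) for i in range(4)],[np.arctan2(*(P[i]-P[i-1])[::-1]).round(3) for i in range(4)])
E
sed -n 1,1p /dev/null
```

```text
disc ((374.9748229980469, 168.0205535888672), (79.2103500366211, 84.06661224365234), 55.29658889770508) [ 0.59338332 -0.1751662   0.061     ]
ptr [375.63 167.71] [370, 159, 13, 18, 76] [ 0.60506816 -0.15788914  0.1       ] [ 0.59274456 -0.17416486  0.1       ] 0.9227179178674805
[[423, 229], [177, 228], [147, 45], [446, 46]] centre [ 0.59075021 -0.08678588] [np.float64(0.1959), np.float64(0.2957), np.float64(0.1959), np.float64(0.2951)] [np.float64(-2.839), np.float64(1.874), np.float64(0.299), np.float64(-1.268)]
```

>>> steer_hand([
  [0.6,0.24,0.8,0,0,0,-0.65],
  [0.6,0.48,1.6,0,0,0,-1.3],
  [0.6,0.72,2.32,0.4,0,0,-1.95],
  [0.6,0.72,2.32,1.2,0,0,-2.6],
  [0.6,0.72,2.32,2.4,0,0,-3.125],
  [0.6,0.72,2.32,3.2,0,0,-3.125],
  [0.6,0.72,2.32,3.6,0,0,-3.125],
  [0.6,0.72,2.32,3.6,0,0,-3.125],
], squeeze=30)

```text
clock: 9.0
tool_pos: [0.5916, -0.1733, 0.1282]
eef_rot: [0.893, 0.449, -0.002, -0.001]
contact_force: [-0.7, 0.3, 0.4]
opening: 0.604
finger_force: 0.0
```

```bash
python3 - <<'E'
from h import *
go([.593,-.175,.075],.925)
c=cam("wrist");im=r.snapshot('wrist');cv2.imwrite('pics/w4.png',im[:,:,::-1])
s=r.get_state();A=R.from_quat(s["eef_rot"])
print([proj(c,s["tool_pos"]+A.apply([0,0,d])) for d in(-.0,.035)], proj(c,[.593,-.175,.1]))
E
```

```text
tool yaw [0.59631682 0.80274608] shift [-0.0004  0.0023  0.0532] rv [-0.0041  0.0022  0.0069] q [ 0.43  0.84 -0.39  1.67  0.45  0.72 -0.83] t 9.0 F [-0.7  0.3  0.4] op 0.604 0.0
[array([321.79633858, 250.96646669]), array([321.87265803, 227.48177656])] [323.49135753 232.06912828]
```

View pics/w4.png

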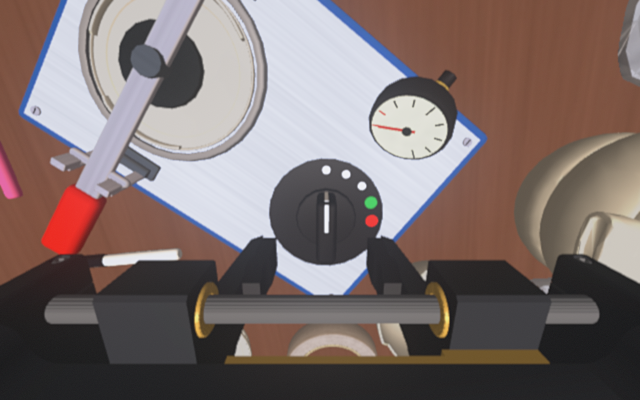

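The fingers straddle the bar and are aligned with it: the bar is vertical at column ~326 and the fingers' middle is ~322. I'll shift about 3 mm, descend and grip.

>>> steer_hand([
  [0.6,0,0.12,0.8,0,0,0],
  [0.6,0,0.12,1.6,0,0,0],
  [0.6,0,0.12,2.12,0,0,0],
  [0.6,0,0.12,2.12,0,0,0],
  [0,0,0.12,2.12,0,0,0],
  [0,0,0.12,2.12,0,0,0],
  [0,0,0.12,2.12,0,0,0],
  [0,0,0.12,2.12,0,0,0],
  [0,0,0.12,2.12,0,0,0],
  [0,0,0.12,2.12,0,0,0],
], squeeze=45)

```text
clock: 10.05
tool_pos: [0.5945, -0.1747, 0.0771]
eef_rot: [0.894, 0.449, -0.001, -0.001]
contact_force: [-5.4, 3.1, 6.0]
opening: 0.154
finger_force: 45.0
```

>>> steer_hand([
  [0,0,0,0,0,0,0],
  [0,0,0,0,0,0,0],
])

```text
clock: 10.25
tool_pos: [0.5945, -0.1747, 0.0771]
eef_rot: [0.894, 0.449, -0.001, -0.001]
contact_force: [-4.6, 2.5, 5.2]
opening: 0.15
finger_force: 45.0
```

```bash
python3 -c "
from h import *
go([.593,-.175,.075],.925);print(r.get_state()['moment'])"
```

```text
tool yaw [0.59681127 0.80238115] shift [-0.0011 -0.001   0.0021] rv [-0.0032  0.0009  0.0063] q [ 0.41  0.92 -0.36  1.69  0.49  0.63 -0.86] t 10.25 F [-4.6  2.5  5.2] op 0.15 45.0
[ 0.58463267  0.93127504 -0.06085215]
```

Scaled: -0.001 m is -0.04, 0.6 rad is 3.

>>> steer_hand([
  [0,0,0,-0.04,0,0,0.5],
  [0,0,0,-0.04,0,0,1],
  [0,0,0,-0.04,0,0,1.5],
  [0,0,0,-0.04,0,0,2],
  [0,0,0,-0.04,0,0,2.5],
  [0,0,0,-0.04,0,0,3],
  [0,0,0,-0.04,0,0,3.25],
  [0,0,0,-0.04,0,0,3.25],
])

```text
clock: 11.05
tool_pos: [0.5955, -0.1761, 0.0772]
eef_rot: [0.99, 0.14, -0.001, 0.0]
contact_force: [-0.2, -0.8, -6.2]
opening: 0.152
finger_force: 45.0
```

```bash
python3 -c "
from h import *
go([.593,-.175,.075],.932-1.26);print(r.get_state()['moment'])"
```

```text
tool yaw [0.96071797 0.27752263] shift [-0.002  -0.0018  0.0022] rv [6.000e-04 1.400e-03 6.092e-01] q [ 0.32  0.9  -0.19  1.69  0.27  0.58 -1.32] t 11.05 F [-0.2 -0.8 -6.2] op 0.152 45.0
[-0.03084425  0.00603131  0.14387046]
```

Scaled: 0.0005 m is 0.02, 0.61 rad is 3.05.

>>> steer_hand([
  [0,0,0,0.02,0,0,0.5],
  [0,0,0,0.02,0,0,1],
  [0,0,0,0.02,0,0,1.5],
  [0,0,0,0.02,0,0,2],
  [0,0,0,0.02,0,0,2.5],
  [0,0,0,0.02,0,0,2.85],
  [0,0,0,0.02,0,0,3.05],
  [0,0,0,0.02,0,0,3.05],
  [0,0,0,0.02,0,0,3.05],
])

```text
clock: 11.95
tool_pos: [0.5954, -0.1778, 0.0772]
eef_rot: [0.987, -0.163, -0.0, 0.001]
contact_force: [-1.7, -5.3, -4.5]
opening: 0.154
finger_force: 45.0
```

```bash
python3 - <<'E'
from h import *
go([.593,-.175,.075],.932-1.26);print(r.get_state()['moment'])
im=r.snapshot('top')
w=r.snapshot('wrist');cv2.imwrite('pics/w5.png',np.hstack([w[60:360,150:500],cv2.resize(im[100:230,265:415],(346,300),interpolation=2)])[:,:,::-1])
E
```

```text
tool yaw [ 0.94660068 -0.32240834] shift [-0.0032 -0.0018  0.0022] rv [ 0.0023  0.0001 -0.0003] q [ 0.23  0.9  -0.03  1.7   0.05  0.55 -1.73] t 11.95 F [-1.7 -5.3 -4.5] op 0.154 45.0
[-0.88051971  0.15103408  0.22705011]
```

View pics/w5.png

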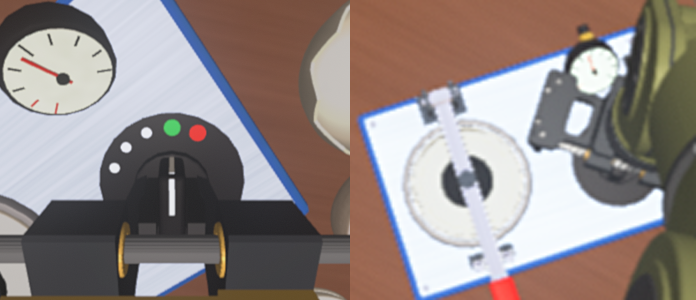

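The pointer line at (172,195) aims straight at the green mark at (172,127). The clamp is still closed and the lid is in its nest. I'll hold there briefly, then hand in.

>>> steer_hand([
  [0,0,0,0,0,0,0],
  [0,0,0,0,0,0,0],
  [0,0,0,0,0,0,0],
  [0,0,0,0,0,0,0],
  [0,0,0,0,0,0,0],
  [0,0,0,0,0,0,0],
])

```text
clock: 12.65
tool_pos: [0.5954, -0.1777, 0.0772]
eef_rot: [0.987, -0.163, -0.0, 0.001]
contact_force: [-0.9, -4.9, -3.7]
opening: 0.153
finger_force: 45.0
```

```bash
python3 -c "
from h import *
go([.593,-.175,.075],.932-1.26);print(r.finish_job())"
```

```text
tool yaw [ 0.9466015  -0.32240595] shift [-0.0032 -0.0018  0.0022] rv [ 0.0021  0.0001 -0.0003] q [ 0.23  0.9  -0.03  1.7   0.05  0.55 -1.73] t 12.65 F [-0.9 -4.9 -3.7] op 0.153 45.0
the job is handed in; nothing more can be done
None
```

I handed the job in at 12.65 s with the clamp snapped into its catch, the dial held at the green third position with 45 N grip, and the lid still in its nest; no verdict came back.

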